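# Open the cold well's sliding cover past its spring stud

## Task

Open the cold well so that the garlic in it can be reached: put a fingertip into the hand hole of the steel cover, press the spring stud in the hole right down and, holding it down, push the cover along over it; then go on pushing the cover, flat in its runners, fully open, until the stud springs up again behind it. Use light fingertip pushes only: do not grip, lift or force the cover, and leave the horn, the jar and the pusher standing where they are.

Things in the scene. Friction and masses are not known exactly. Their poses are not given: they have to be found in the camera images.
- well: Fixed steel cold well, 207 (x) x 394 (y) x 126 mm high. Origin: centre of its underside on the table, z up. Open pan of garlic at y -173 to -69 mm; a flat deck 110 mm above the table fills the rest, to an end wall at y +183. The cover lies on runners between the side walls and opens along the well's +y, 166 mm to the end wall. The stud is at x 0, y -39 mm.
- cover_hole (a point): Centre of the hand hole, level with the cover's top, 121 mm above the table; axes as the well's. Cover: loose steel plate 180 (x) x 198 (y) x 8 mm, 0.9 kg, light friction, 3 mm above the deck. Hole 64 (x) x 48 mm (y); the plate reaches 120 mm beyond it to -y, 30 mm to +y. Hole centre in the well: y -37 mm shut, +129 fully open.
- stud_top (a point): Centre of the top of the spring stud: a plain steel button 38 mm across, standing up in the hand hole, top 126 mm above the table (5 mm over the cover). Up, it stops the hole's -y edge, 3 mm away. Pressed 13 mm or more, it lets the cover slide over it and is then kept down by the cover until its rear edge has passed (hole centre at y +124 mm of the well).
- stud (a joint): How far the stud is pressed down: 0 m up, 0.016 m fully down (top level with the deck). The spring pushes back with 1.2 N when up and 2.8 N when fully down, then a hard stop.
- horn: White plastic stuffing horn standing on its flange, 72 mm across and 115 mm high, upright and loose on the table beside the well; origin at the centre of its foot. To be left alone.
- jar: Amber glass spice jar with a steel cap, 60 mm across and 95 mm high, loose on the table beside the well; origin at the centre of its foot. To be left alone.
- pusher: Grey plastic meat pusher with a collar and a knob, 66 mm across and 112 mm high, standing loose on the table beside the well; origin at the centre of its foot. To be left alone.

How it is judged:
By the outcome, as a careful person would: the job done as asked, in the order asked, and still so for the second after the job is handed in, with the robot touching nothing.
It also fails if it takes over 38 s, if anything falls off the work surface, if the arm or the gripper's body presses on something with over 40 N, if the wrist force passes 120 N, or if a joint passes its speed limit or range.

## Robot

A 6-joint arm with a two-finger parallel gripper is mounted at the origin on the work surface. World frame = base frame: x ahead of the robot, y to its left, z up, the work surface at z = 0. Lengths are in m, angles in degrees, forces in N, time in s.
With the tool pointing down it reaches from about 0.4 to 0.825 m from the base axis. Payload 7 kg.
Tool frame: the origin (TCP) lies on the centre line of the jaws, within the pads' length; the fingertips stand 22 mm ahead of it and the grasp point (between the pads) lies 3 mm ahead of it; z points along the fingers, y is the line along which they close (so a half turn about z gives the same grasp; the last joint's range is limited). The gripper opens to 88 mm and grips with 3 to 60 N. Pads are 19 mm wide; open, the fingers measure 130 mm over their backs; the gripper's body (78 mm by 193 mm) begins 47 mm behind the grasp point.
Start: joints at [-57.405, 20.546, 0.682, 0, -70.136, -16.507], TCP at [0.187, -0.649, 0.249] pointing down, gripper open.
Joint ranges: [-176.03, 176.03], [-82.01, 121.73], [-58.28, 71.71], [-173.87, 95.51], [-174.79, -0.11], [-173.66, 173.66]. Speed limits (degrees/s): [136.94, 136.94, 172.46, 180, 180, 180].

## Interface

Orientations are given as [roll, pitch, yaw] about the fixed x, y, z axes, in that order (R = Rz(yaw) Ry(pitch) Rx(roll)).
In Python, from plant import get_state, cams, r gives the robot as it stands.
- The arm moves only by the tool apply_moves, never from a script. Its argument "targets" is a list of rows, each an object with "dp": the shift along the world's x, y, z in m, a list of three; "yaw": the turn about the world's z in degrees. In form: [{"dp": [x, y, z], "yaw": yaw}, ...]. A call has 1 to 20 rows; each row is the pose to reach, as a shift and turn from the pose commanded when the call began; what a row does not reach only later rows make up. A row lasts 1/12 s, in which the tool goes at most 41.7 mm and 7.16 degrees, less where a joint would pass 70% of its speed; a pose out of reach is approached as far as the arm can. A call with a gripper value outside its range is refused whole. "grip" is the gripper command: -1 is fully open, 1 is shut, values between are in proportion, set as the call begins (left out, the last holds). The fingers move at their own pace and stop on an object; "squeeze" is the grip in N (left out, the last holds). Time passes only in rows, so rows that repeat a pose let the fingers close. It gives the time, the measured TCP pose, the force, the opening and the grip force at its end, in the units of the state.
- get_state(): the state, without advancing time (a new reading comes with each control period).
- cams.capture(name): name is "scene" or "top" or "wrist"; returns a dict with "image" (420x560x3 uint8, red, green, blue), "range_z" (420x560 float32, m along the optical axis (not along the pixel's ray), 0 where there is no reading), "fx", "fy", "cx", "cy" (pixels), "k1" (the pictures are not rectified: a ray, as slopes to the right and down, at radius r is drawn at 1 + k1 r^2 times it, then the intrinsics apply), "R" (3x3) and "t" (3): a world point X has camera coordinates R X + t; the wrist camera has in their place "T_tool_cam" (4x4, takes a point from camera to tool coordinates, whose origin is the TCP and whose axes are the flange's). Camera axes: x right, y down, z forward; pixel columns grow to the right and rows downward; lengths in m; the calibration is good to about 2 mm. A picture is of the moment at which its call begins: read the wrist's pose just before it.
- r.close_job(): hands the job in; it is judged then, once.
The state is a dict: "time_s": time; "joints": joint angles; "qd": joint speeds; "joint_torque": joint torques, N m; "tcp_pos": TCP position; "eef_rot": TCP orientation; "contact_force": force on the tool from outside, world axes, zero at the start; "moment": the same for the moment, N m; "gripper_width": finger opening in m; "gripper_force": force on a finger pad.
Only numpy, scipy, OpenCV 4.12 (cv2) and the standard library are available. Lean on these libraries where they do the work, as an engineer would, in place of code of your own. Each camera call takes 0.05 s, during which the arm holds its last target. There are 200 camera calls.

## Working session

There is one attempt and no reset: what is moved stays moved. The work goes in short steps, Python scripts to look and compute and a tool call to move; the robot and the scene stay as the last step left them, time stands still between calls to the robot, and variables do not carry over. Pictures are saved under pics/ and viewed, at most 10 in all, crops included, and the job is handed in when it is done.

Besides the shell and the picture viewer there is one more tool, called after "Request:" by a JSON object that holds its "api" and its "payload". apply_moves: Moves the arm, as the interface text tells. Its arguments: {"type":"object","properties":{"targets":{"type":"array","items":{"type":"object","properties":{"dp":{"type":"array","items":{"type":"number"}},"yaw":{"type":"number"}}}},"grip":{"type":"number"},"squeeze":{"type":"number"}},"required":["targets"]}

```bash
ls; mkdir -p pics
python3 - <<'E'
from plant import get_state,cams,r
import cv2,numpy as np,pickle
s=get_state();print(s)
for n in("scene","top"):
    c=cams.capture(n);pickle.dump(c,open(n+".pkl","wb"))
    cv2.imwrite(f"pics/{n}0.png",c["image"][:,:,::-1])
    print(n,c["fx"],c["k1"],c["R"],c["t"])
E
```

```text
pics
{'time_s': 0.0, 'joints': array([-5.74026773e+01,  2.05899789e+01,  6.35254688e-01, -2.13229649e-02,
       -7.01347931e+01, -1.65062629e+01]), 'qd': array([-0.06888329, -0.13342687,  0.10317648,  0.05547045,  0.04560018,
        0.0124019 ]), 'joint_torque': array([ 1.62617314e-03, -5.82720315e+01,  2.93067920e+01,  6.99747339e+00,
        6.91502384e-03, -1.48123891e-04]), 'tcp_pos': array([ 0.1869453 , -0.64813853,  0.24764655]), 'eef_rot': array([ 1.79908476e+02, -6.21722566e-03, -1.63916197e+02]), 'contact_force': array([-0.2728531 ,  0.03646138,  0.23132311]), 'moment': array([ 0.00032647,  0.08763043, -0.04156883]), 'gripper_force': 0.0, 'gripper_width': 0.08808748317097465}
scene 533.9348933317501 -0.15425342569415698 [[-0.58079231  0.81405133 -0.00084693]
 [ 0.60452481  0.43060648 -0.67016998]
 [-0.54518807 -0.38974156 -0.74220717]] [ 0.36675005 -0.25753824  1.4600537 ]
top 382.2501721271813 -0.06107902677847535 [[-0.0244015  -0.99929521 -0.0285247 ]
 [-0.98294918  0.02918457 -0.1815466 ]
 [ 0.18225113  0.02360832 -0.98296855]] [0.00957813 0.58181927 0.80033105]
```

View pics/top0.png

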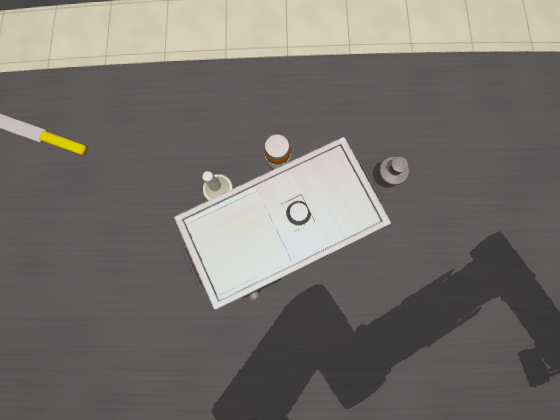

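View pics/scene0.png

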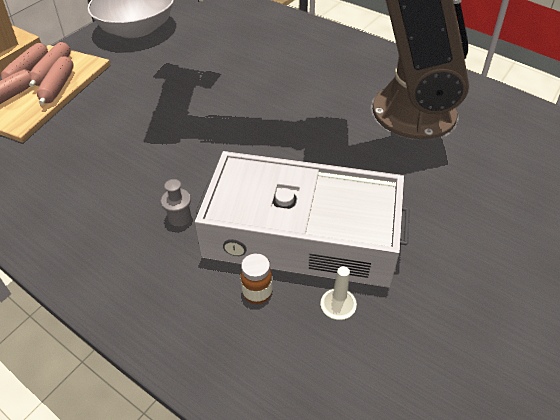

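The top view shows the stud at about (299,213), with the shut cover to its right. The well's +y runs to the lower left. The horn is at (215,187), the jar at (277,150) and the pusher at (395,170), all outside the rim. The scene view shows the stud at (286,197).

```bash
cat > h.py <<'E'
import numpy as np,cv2,pickle
def ray(c,uv):
    K=np.array([[c["fx"],0,c["cx"]],[0,c["fy"],c["cy"]],[0,0,1.]])
    p=cv2.undistortPoints(np.float64(uv).reshape(-1,1,2),K,np.array([c["k1"],0,0,0.]))[:,0]
    return np.c_[p,np.ones(len(p))]
def onplane(c,uv,z,R=None,t=None):
    R=c["R"] if R is None else R; t=c["t"] if t is None else t
    d=ray(c,uv)@R; o=-R.T@t
    return o+d*((z-o[2])/d[:,2])[:,None]
def cloud(c,R=None,t=None):
    R=c["R"] if R is None else R; t=c["t"] if t is None else t
    v,u=np.mgrid[:420,:560]; P=ray(c,np.c_[u.ravel(),v.ravel()])*c["range_z"].reshape(-1,1)
    return ((P-t)@R).reshape(420,560,3)
E
python3 - <<'E'
from h import *
for n,uv,w in(("top",(299,213),14),("scene",(286,196),14)):
    c=pickle.load(open(n+".pkl","rb"));P=cloud(c);z=P[...,2];ok=c["range_z"]>0
    m=((z>.116)&(z<.136)&ok).astype(np.uint8)
    k,l,st,ce=cv2.connectedComponentsWithStats(m)
    i=1+st[1:,4].argmax();Q=P[l==i]
    box=cv2.minAreaRect(np.float32(Q[:,:2]*1000));print(n,st[i],box,np.median(Q[:,2]))
    # outer hull ray cast
    cs=cv2.findContours((l==i).astype(np.uint8),0,2)[0];cn=max(cs,key=len)[:,0]
    print("contour rect",cv2.minAreaRect(np.float32(onplane(c,cn,.126)[:,:2]*1000)))
    u,v=uv;g=cv2.cvtColor(c["image"],cv2.COLOR_RGB2GRAY)[v-w:v+w+1,u-w:u+w+1]
    zz=(z[v-w:v+w+1,u-w:u+w+1]*1000)
    print("z stud",np.median(zz[w-3:w+4,w-3:w+4]))
    b=(g>150).astype(np.uint8);k,l2,st2,ce2=cv2.connectedComponentsWithStats(b,connectivity=4)
    j=l2[w,w];print("stud",st2[j],ce2[j]+[u-w,v-w],onplane(c,[ce2[j]+[u-w,v-w]],.126))
    for q in b: print("".join(".#"[x] for x in q))
E
```

```text
top [  175   137   216   173 11584] ((546.33544921875, -6.4169158935546875), (207.89340209960938, 395.79638671875), 24.56296730041504) 0.12126314468510367
contour rect ((545.9561767578125, -6.427520751953125), (206.87112426757812, 394.50604248046875), 24.381357192993164)
z stud 125.68285427681109
stud [  5   4  18  18 259] [298.40926641 211.38610039] [[ 0.56286501 -0.04210211  0.126     ]]
######.######################
#############################
##########.......############
########...........#.########
######....########...########
#####....##########...#######
####...#############..#######
###....##############..######
###...################.######
##...#################..#####
##...##################.#####
#....##################..####
#....##################..####
#....##################...###
#....##################...###
#....#################....###
#.....################....###
##....################....###
##.....##############....####
###.....############.....####
###......##########.....#####
####.......######.......#####
#####..................######
######...........
[... 725 characters left out ...]
........##
####.###########...........##
###################........##
#########################.###
###.#########################
###.#########################
###.#########################
##.###################.######
##.###################..#####
##..##################..#####
##..##################...####
#...#################....####
#....###############.....####
#.....#############......####
.........########.......#####
........................#####
........................#####
##......................#####
##.....................######
###...................#######
########............#########
###############...###########
#############################
#############################
```

Request:
{"api": "apply_moves", "payload": {"targets": [{"dp": [0.02, 0.03, 0], "yaw": 5}, {"dp": [0.05, 0.08, 0], "yaw": 12}, {"dp": [0.371, 0.617, 0], "yaw": 98.4}, {"dp": [0.371, 0.617, 0], "yaw": 98.4}, {"dp": [0.371, 0.617, 0], "yaw": 98.4}, {"dp": [0.371, 0.617, 0], "yaw": 98.4}, {"dp": [0.371, 0.617, 0], "yaw": 98.4}, {"dp": [0.371, 0.617, 0], "yaw": 98.4}, {"dp": [0.371, 0.617, 0], "yaw": 98.4}, {"dp": [0.371, 0.617, 0], "yaw": 98.4}, {"dp": [0.371, 0.617, 0], "yaw": 98.4}, {"dp": [0.371, 0.617, 0], "yaw": 98.4}, {"dp": [0.371, 0.617, 0], "yaw": 98.4}, {"dp": [0.371, 0.617, 0], "yaw": 98.4}, {"dp": [0.371, 0.617, 0], "yaw": 98.4}, {"dp": [0.371, 0.617, 0], "yaw": 98.4}, {"dp": [0.371, 0.617, 0], "yaw": 98.4}, {"dp": [0.371, 0.617, 0], "yaw": 98.4}, {"dp": [0.371, 0.617, 0], "yaw": 98.4}, {"dp": [0.371, 0.617, 0], "yaw": 98.4}], "grip": 1, "squeeze": 3}}

```text
time_s: 1.77
tcp_pos: [0.558, -0.0306, 0.2478]
eef_rot: [179.9, 0.0, -65.4]
contact_force: [-0.5, -1.5, -0.6]
gripper_width: 0.0002
gripper_force: 0.0
```

Request:
{"api": "apply_moves", "payload": {"targets": [{"dp": [0, 0, -0.015], "yaw": 0}, {"dp": [0, 0, -0.035], "yaw": 0}, {"dp": [0, 0, -0.055], "yaw": 0}, {"dp": [0, 0, -0.07], "yaw": 0}, {"dp": [0, 0, -0.078], "yaw": 0}, {"dp": [0, 0, -0.08], "yaw": 0}, {"dp": [0, 0, -0.08], "yaw": 0}, {"dp": [0, 0, -0.08], "yaw": 0}]}}

```text
time_s: 2.43
tcp_pos: [0.5585, -0.0319, 0.1695]
eef_rot: [-179.9, -0.0, -65.5]
contact_force: [0.3, 0.2, 0.4]
gripper_width: 0.0005
gripper_force: 0.0
```

```bash
cat > look.py <<'E'
import sys
from plant import get_state,cams
from h import *
from scipy.spatial.transform import Rotation as Ro
n=sys.argv[1]
s=get_state();print({k:np.round(s[k],4) for k in("time_s","tcp_pos","eef_rot","contact_force","joints")})
c=cams.capture("wrist");ct=cams.capture("top")
T=np.eye(4);T[:3,:3]=Ro.from_euler("xyz",s["eef_rot"],degrees=True).as_matrix();T[:3,3]=s["tcp_pos"]
M=np.linalg.inv(T@np.array(c["T_tool_cam"]));c["R"]=M[:3,:3];c["t"]=M[:3,3]
pickle.dump(c,open(f"w{n}.pkl","wb"));pickle.dump(ct,open(f"t{n}.pkl","wb"))
cv2.imwrite(f"pics/w{n}.png",np.vstack([c["image"][:,:,::-1],cv2.resize(ct["image"][120:320,160:400,::-1],None,fx=.9,fy=.9).copy() if 0 else np.zeros((0,560,3),np.uint8)]))
cv2.imwrite(f"pics/t{n}.png",cv2.resize(ct["image"][110:330,150:430,::-1],None,fx=2.5,fy=2.5))
E
python3 look.py 1
```

```text
{'time_s': np.float64(2.4333), 'tcp_pos': array([ 0.5585, -0.0319,  0.1695]), 'eef_rot': array([-1.799331e+02, -2.760000e-02, -6.553180e+01]), 'contact_force': array([0.258 , 0.2068, 0.394 ]), 'joints': array([ 1.67936e+01,  1.34588e+01, -2.04117e+01,  2.22000e-02,
       -5.60595e+01,  7.66220e+00])}
```

View pics/w1.png

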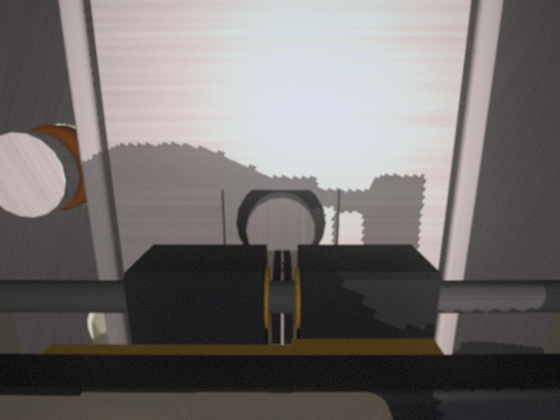

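The wrist view shows the hole's sides at columns 223 and 339 and the stud around (282,220). The closed fingers are centred at column 282. I'll check the finger size at the tips using the range image.

Run:
```python
from h import *
c=pickle.load(open("w1.pkl","rb"));P=cloud(c)
th=np.radians(24.45);ex=np.array([np.cos(th),np.sin(th)]);ey=np.array([-ex[1],ex[0]])
S=np.array([.5625,-.042])
def W(u,v):
    p=P[v,u];q=(p[:2]-S)*1000;return (round(q@ex,1),round(q@ey-39,1),round(p[2]*1000,1))
for uv in [(228,215),(215,215),(283,215),(283,240),(135,255),(260,255),(200,250),(200,300),(360,300),(430,255),(272,300),(290,300),(282,260),(282,300),(100,300),(283,193)]: print(uv,W(*uv),round(float(c["range_z"][uv[1],uv[0]]),3))
print(c["fx"],c["T_tool_cam"])
m=P[...,2];M=(m>.14)&(m<.19)&(c["range_z"]>0);Q=P[M];q=(Q[:,:2]-S)*1000
for a in range(140,190,5):
    k=(Q[:,2]>a/1e3)&(Q[:,2]<a/1e3+.005)
    if k.sum(): print(a,k.sum(),(q[k]@ex).min().round(1),(q[k]@ex).max().round(1),(q[k]@ey).min().round(1)-39,(q[k]@ey).max().round(1)-39)
print("edges",[(( onplane(c,[u],.121)[0,:2]-S)@np.c_[ex,ey]*1000-[0,39]).round(1) for u in [(223,225),(339,225),(282,190)]])
```

```text
(228, 215) (np.float64(0.0), np.float64(-99.3), np.float64(305.5)) 0.0
(215, 215) (np.float64(36.5), np.float64(-48.8), np.float64(122.0)) 0.19
(283, 215) (np.float64(-0.4), np.float64(-49.7), np.float64(125.1)) 0.187
(283, 240) (np.float64(-0.4), np.float64(-35.7), np.float64(125.5)) 0.19
(135, 255) (np.float64(83.0), np.float64(-25.2), np.float64(121.4)) 0.197
(260, 255) (np.float64(5.4), np.float64(-67.5), np.float64(226.2)) 0.085
(200, 250) (np.float64(20.7), np.float64(-67.4), np.float64(222.9)) 0.088
(200, 300) (np.float64(17.9), np.float64(-61.3), np.float64(237.0)) 0.076
(360, 300) (np.float64(-17.0), np.float64(-61.2), np.float64(236.7)) 0.076
(430, 255) (np.float64(-84.0), np.float64(-24.8), np.float64(119.7)) 0.199
(272, 300) (np.float64(2.4), np.float64(-57.7), np.float64(230.4)) 0.083
(290, 300) (np.float64(-1.8), np.float64(-58.1), np.float64(231.1)) 0.083
(282, 260) (np.float64(0.1), np.float64(-23.8), np.float64(124.8)) 0.194
(282, 300) (np.float64(0.1), np.float64(-58.3), np.float64(231.5)) 0.082
(100, 300) (np.float64(43.1), np.float64(-57.9), np.float64(231.2)) 0.083
(283, 193) (np.float64(-0.4), np.float64(-60.0), np.float64(117.0)) 0.192
350.6721356215893 [[ 7.37985720e-04 -9.65020440e-01 -2.62173618e-01  7.11979581e-02]
 [ 9.99999728e-01  7.15061732e-04  1.82841937e-04  3.25577363e-04]
 [ 1.10241148e-05 -2.62173682e-01  9.65020705e-01 -1.35941003e-01]
 [ 0.00000000e+00  0.00000000e+00  0.00000000e+00  1.00000000e+00]]
145 28 -3.3 3.9 -39.2 -38.2
150 91 -6.4 7.1 -40.5 -38.1
155 117 -6.3 6.9 -40.5 -38.1
160 144 -6.1 6.7 -40.8 -33.5
165 168 -5.9 6.6 -40.7 -33.9
170 90 -3.6 4.2 -39.2 -37.9
175 94 -4.2 4.8 -40.4 -38.0
180 18 -4.2 4.7 -40.5 -38.9
edges [array([ 32.6, -42.8]), array([-31.2, -42.9]), array([  0.2, -62.5])]
```

The tips fit the hole: the fingers span y −38 to −19 on the centre line. Next I press the stud straight down in stages.

Request:
{"api": "apply_moves", "payload": {"targets": [{"dp": [0, 0, -0.008], "yaw": 0}, {"dp": [0, 0, -0.016], "yaw": 0}, {"dp": [0, 0, -0.02], "yaw": 0}, {"dp": [0, 0, -0.023], "yaw": 0}, {"dp": [0, 0, -0.026], "yaw": 0}, {"dp": [0, 0, -0.029], "yaw": 0}, {"dp": [0, 0, -0.029], "yaw": 0}, {"dp": [0, 0, -0.029], "yaw": 0}]}}

```text
time_s: 3.2
tcp_pos: [0.5579, -0.0316, 0.1395]
eef_rot: [180.0, 0.0, -65.5]
contact_force: [-1.5, 0.4, 1.9]
gripper_width: 0.0007
gripper_force: 0.8
```

Request:
{"api": "apply_moves", "payload": {"targets": [{"dp": [0, 0, -0.0015], "yaw": 0}, {"dp": [0, 0, -0.003], "yaw": 0}, {"dp": [0, 0, -0.004], "yaw": 0}, {"dp": [0, 0, -0.005], "yaw": 0}, {"dp": [0, 0, -0.005], "yaw": 0}, {"dp": [0, 0, -0.005], "yaw": 0}]}}

```text
time_s: 3.7
tcp_pos: [0.5582, -0.0316, 0.1346]
eef_rot: [-180.0, -0.0, -65.5]
contact_force: [-1.1, -1.2, 1.7]
gripper_width: 0.0002
gripper_force: 1.0
```

Request:
{"api": "apply_moves", "payload": {"targets": [{"dp": [0, 0, -0.0008], "yaw": 0}, {"dp": [0, 0, -0.0015], "yaw": 0}, {"dp": [0, 0, -0.0015], "yaw": 0}, {"dp": [0, 0, -0.0015], "yaw": 0}]}}

```text
time_s: 4.03
tcp_pos: [0.5581, -0.0316, 0.1331]
eef_rot: [-180.0, -0.0, -65.5]
contact_force: [-0.1, -0.2, 1.6]
gripper_width: 0.0005
gripper_force: 1.1
```

```bash
python3 look.py 2
```

```text
{'time_s': np.float64(4.0333), 'tcp_pos': array([ 0.5581, -0.0316,  0.1331]), 'eef_rot': array([-1.799905e+02, -6.500000e-03, -6.550760e+01]), 'contact_force': array([-0.1472, -0.2493,  1.5707]), 'joints': array([ 1.68317e+01,  1.56656e+01, -2.28846e+01,  6.60000e-03,
       -5.14395e+01,  7.65660e+00])}
```

Run:
```python
from h import *
c=pickle.load(open("w2.pkl","rb"));P=cloud(c)
th=np.radians(24.45);ex=np.array([np.cos(th),np.sin(th)]);ey=np.array([-ex[1],ex[0]]);S=np.array([.5625,-.042])
q=(P[...,:2]-S)@np.c_[ex,ey]*1000-[0,39]
for y in range(-66,-38,3):
    k=(abs(q[...,0])<8)&(abs(q[...,1]-y)<1.5)&(c["range_z"]>0)&(P[...,2]<.14)
    print(y,k.sum(),(np.median(P[...,2][k])*1000).round(1) if k.any() else None)
```

```text
-66 251 120.8
-63 138 120.7
-60 139 111.0
-57 217 111.1
-54 214 110.9
-51 203 111.0
-48 202 111.0
-45 202 110.9
-42 190 110.9
-39 754 123.8
```

View pics/w2.png

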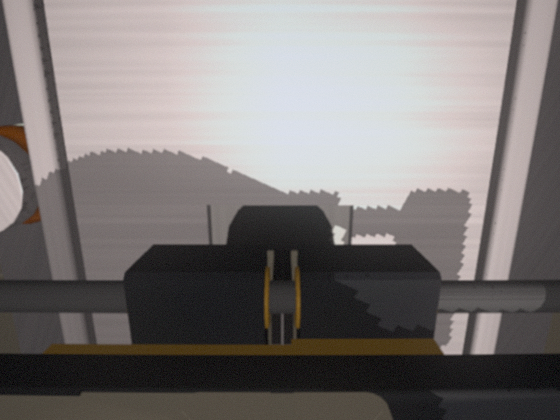

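The stud is held down at 111 mm, about 15 mm pressed. The view shows it dark and sunk ahead of the fingers at (281,225), with nothing over it. Now I push the cover along +y.

Request:
{"api": "apply_moves", "payload": {"targets": [{"dp": [-0.0006, 0.0014, 0], "yaw": 0}, {"dp": [-0.0014, 0.0032, 0], "yaw": 0}, {"dp": [-0.0022, 0.005, 0], "yaw": 0}, {"dp": [-0.0031, 0.0068, 0], "yaw": 0}, {"dp": [-0.0039, 0.0086, 0], "yaw": 0}, {"dp": [-0.0048, 0.0105, 0], "yaw": 0}, {"dp": [-0.0058, 0.0127, 0], "yaw": 0}, {"dp": [-0.0068, 0.015, 0], "yaw": 0}, {"dp": [-0.0079, 0.0173, 0], "yaw": 0}, {"dp": [-0.0089, 0.0196, 0], "yaw": 0}, {"dp": [-0.0099, 0.0218, 0], "yaw": 0}, {"dp": [-0.0106, 0.0234, 0], "yaw": 0}, {"dp": [-0.011, 0.0241, 0], "yaw": 0}, {"dp": [-0.011, 0.0241, 0], "yaw": 0}]}}

```text
time_s: 5.3
tcp_pos: [0.5474, -0.0078, 0.1332]
eef_rot: [-180.0, -0.1, -65.5]
contact_force: [2.9, -5.1, 0.9]
gripper_width: 0.0006
gripper_force: 2.6
```

```bash
python3 look.py 3;  python3 - <<'E'
from h import *
c=pickle.load(open("w3.pkl","rb"));P=cloud(c)
th=np.radians(24.45);ex=np.array([np.cos(th),np.sin(th)]);ey=np.array([-ex[1],ex[0]]);S=np.array([.5625,-.042])
q=(P[...,:2]-S)@np.c_[ex,ey]*1000-[0,39]
for y in range(-66,0,3):
    k=(abs(q[...,0])<8)&(abs(q[...,1]-y)<1.5)&(c["range_z"]>0)&(P[...,2]<.14)
    print(y,k.sum(),(np.median(P[...,2][k])*1000).round(1) if k.any() else None)
E
```

```text
{'time_s': np.float64(5.3), 'tcp_pos': array([ 0.5474, -0.0078,  0.1332]), 'eef_rot': array([-1.799814e+02, -5.660000e-02, -6.549430e+01]), 'contact_force': array([ 2.9148, -5.1035,  0.8521]), 'joints': array([ 19.7341,  14.64  , -24.3683,   0.0706, -50.9685,   4.7272])}
-66 307 120.7
-63 269 120.8
-60 279 120.8
-57 277 120.7
-54 273 120.7
-51 257 120.7
-48 257 120.7
-45 254 120.7
-42 251 120.8
-39 101 120.6
-36 219 112.7
-33 221 112.7
-30 221 112.7
-27 211 112.8
-24 178 112.5
-21 198 111.0
-18 190 111.0
-15 249 110.6
-12 658 124.6
-9 48 128.6
-6 14 109.8
-3 10 109.9
```

View pics/w3.png

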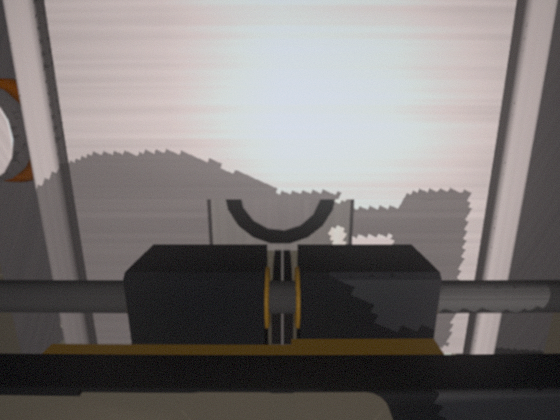

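The cover has moved about 21 mm. The hole's −y edge is now at y ≈ −38 over the stud, which the cover holds down at 112.7 mm. I'll carry on pushing.

Request:
{"api": "apply_moves", "payload": {"targets": [{"dp": [-0.0006, 0.0014, 0], "yaw": 0}, {"dp": [-0.0017, 0.0036, 0], "yaw": 0}, {"dp": [-0.0029, 0.0064, 0], "yaw": 0}, {"dp": [-0.0041, 0.0091, 0], "yaw": 0}, {"dp": [-0.0054, 0.0118, 0], "yaw": 0}, {"dp": [-0.0066, 0.0146, 0], "yaw": 0}, {"dp": [-0.0079, 0.0173, 0], "yaw": 0}, {"dp": [-0.0091, 0.02, 0], "yaw": 0}, {"dp": [-0.0103, 0.0228, 0], "yaw": 0}, {"dp": [-0.0116, 0.0255, 0], "yaw": 0}, {"dp": [-0.0128, 0.0282, 0], "yaw": 0}, {"dp": [-0.0141, 0.031, 0], "yaw": 0}, {"dp": [-0.0153, 0.0337, 0], "yaw": 0}, {"dp": [-0.0166, 0.0364, 0], "yaw": 0}, {"dp": [-0.0178, 0.0391, 0], "yaw": 0}, {"dp": [-0.019, 0.0419, 0], "yaw": 0}, {"dp": [-0.0203, 0.0446, 0], "yaw": 0}, {"dp": [-0.0215, 0.0473, 0], "yaw": 0}, {"dp": [-0.0226, 0.0496, 0], "yaw": 0}, {"dp": [-0.0228, 0.0501, 0], "yaw": 0}]}}

```text
time_s: 7.07
tcp_pos: [0.5244, 0.0422, 0.1332]
eef_rot: [180.0, -0.1, -65.5]
contact_force: [2.9, -6.7, 1.7]
gripper_width: 0.0008
gripper_force: 3.5
```

Request:
{"api": "apply_moves", "payload": {"targets": [{"dp": [-0.0006, 0.0014, 0], "yaw": 0}, {"dp": [-0.0017, 0.0036, 0], "yaw": 0}, {"dp": [-0.0029, 0.0064, 0], "yaw": 0}, {"dp": [-0.0041, 0.0091, 0], "yaw": 0}, {"dp": [-0.0054, 0.0118, 0], "yaw": 0}, {"dp": [-0.0066, 0.0146, 0], "yaw": 0}, {"dp": [-0.0079, 0.0173, 0], "yaw": 0}, {"dp": [-0.0091, 0.02, 0], "yaw": 0}, {"dp": [-0.0103, 0.0228, 0], "yaw": 0}, {"dp": [-0.0116, 0.0255, 0], "yaw": 0}, {"dp": [-0.0128, 0.0282, 0], "yaw": 0}, {"dp": [-0.0141, 0.031, 0], "yaw": 0}, {"dp": [-0.0153, 0.0337, 0], "yaw": 0}, {"dp": [-0.0166, 0.0364, 0], "yaw": 0}, {"dp": [-0.0178, 0.0391, 0], "yaw": 0}, {"dp": [-0.019, 0.0419, 0], "yaw": 0}, {"dp": [-0.0203, 0.0446, 0], "yaw": 0}, {"dp": [-0.0215, 0.0473, 0], "yaw": 0}, {"dp": [-0.0226, 0.0496, 0], "yaw": 0}, {"dp": [-0.0228, 0.0501, 0], "yaw": 0}]}}

```text
time_s: 8.73
tcp_pos: [0.5014, 0.0922, 0.1332]
eef_rot: [180.0, -0.1, -65.5]
contact_force: [3.3, -6.5, 0.6]
gripper_width: 0.0004
gripper_force: 3.8
```

```bash
cat > prof.py <<'E'
import sys
from h import *
c=pickle.load(open(f"w{sys.argv[1]}.pkl","rb"));P=cloud(c)
th=np.radians(24.45);ex=np.array([np.cos(th),np.sin(th)]);ey=np.array([-ex[1],ex[0]]);S=np.array([.5625,-.042])
q=(P[...,:2]-S)@np.c_[ex,ey]*1000-[0,39]
for y in range(-80,184,4):
    k=(abs(q[...,0])<8)&(abs(q[...,1]-y)<2)&(c["range_z"]>0)&(P[...,2]<.14)
    if k.any():print(y,(np.median(P[...,2][k])*1000).round(1),end="; ")
E
python3 look.py 4; python3 prof.py 4
```

```text
{'time_s': np.float64(8.7333), 'tcp_pos': array([0.5014, 0.0922, 0.1332]), 'eef_rot': array([ 1.799749e+02, -7.540000e-02, -6.548990e+01]), 'contact_force': array([ 3.2507, -6.4655,  0.6486]), 'joints': array([ 32.5672,  11.3558, -28.9054,   0.0931, -49.7742,  -8.1173])}
-8 120.6; -4 120.9; 0 120.8; 4 120.8; 8 120.8; 12 120.8; 16 120.8; 20 120.9; 24 120.8; 28 120.9; 32 120.8; 36 120.8; 40 120.7; 44 120.8; 48 120.7; 52 120.8; 56 120.7; 60 120.8; 64 120.8; 68 120.8; 72 110.4; 76 109.7; 80 109.8; 84 109.8; 88 109.7; 92 109.7; 96 119.0; 100 127.4; 104 109.9; 108 109.7; 112 109.9; 128 120.8; 132 120.8; 136 120.6; 140 120.8; 144 120.5;
```

Request:
{"api": "apply_moves", "payload": {"targets": [{"dp": [-0.0006, 0.0014, 0], "yaw": 0}, {"dp": [-0.0014, 0.0032, 0], "yaw": 0}, {"dp": [-0.0025, 0.0055, 0], "yaw": 0}, {"dp": [-0.0035, 0.0077, 0], "yaw": 0}, {"dp": [-0.0046, 0.01, 0], "yaw": 0}, {"dp": [-0.0056, 0.0123, 0], "yaw": 0}, {"dp": [-0.0066, 0.0146, 0], "yaw": 0}, {"dp": [-0.0077, 0.0168, 0], "yaw": 0}, {"dp": [-0.0087, 0.0191, 0], "yaw": 0}, {"dp": [-0.0097, 0.0214, 0], "yaw": 0}, {"dp": [-0.0106, 0.0232, 0], "yaw": 0}, {"dp": [-0.0112, 0.0246, 0], "yaw": 0}, {"dp": [-0.0118, 0.0259, 0], "yaw": 0}, {"dp": [-0.0124, 0.0273, 0], "yaw": 0}, {"dp": [-0.0128, 0.0282, 0], "yaw": 0}, {"dp": [-0.0132, 0.0291, 0], "yaw": 0}, {"dp": [-0.0137, 0.03, 0], "yaw": 0}, {"dp": [-0.0139, 0.0305, 0], "yaw": 0}, {"dp": [-0.0139, 0.0305, 0], "yaw": 0}]}}

```text
time_s: 10.42
tcp_pos: [0.4878, 0.1216, 0.1332]
eef_rot: [179.9, -0.2, -65.5]
contact_force: [6.9, -11.6, 1.3]
gripper_width: 0.0005
gripper_force: 6.4
```

```bash
python3 look.py 5; python3 prof.py 5
```

```text
{'time_s': np.float64(10.4167), 'tcp_pos': array([0.4878, 0.1216, 0.1332]), 'eef_rot': array([ 1.799406e+02, -1.532000e-01, -6.549060e+01]), 'contact_force': array([  6.8887, -11.628 ,   1.3102]), 'joints': array([ 36.5336,  10.731 , -29.7694,   0.1806, -49.5897, -12.1414])}
24 120.1; 28 120.9; 32 120.8; 36 120.8; 40 120.8; 44 120.8; 48 120.8; 52 120.8; 56 120.8; 60 120.8; 64 120.8; 68 120.7; 72 120.8; 76 120.7; 80 120.6; 84 120.8; 88 120.7; 92 120.8; 96 120.8; 100 120.8; 104 120.3; 108 109.8; 112 109.7; 116 109.8; 120 109.7; 124 109.8; 128 110.4; 132 126.9; 136 110.3; 140 109.9; 144 109.7; 148 109.4; 160 120.8; 164 120.8; 168 120.9; 172 120.6; 176 120.6;
```

The wrist profile puts the hole's −y edge at about +105, and the force has risen to 13 N, so the cover seems to be at the end wall. I'll check with the top view.

View pics/t5.png

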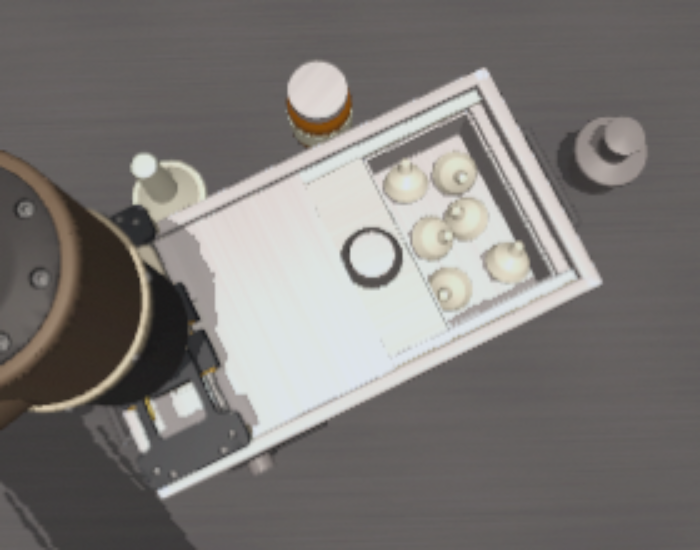

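Run:
```python
from h import *
c=pickle.load(open("t5.pkl","rb"));P=cloud(c)
th=np.radians(24.45);ex=np.array([np.cos(th),np.sin(th)]);ey=np.array([-ex[1],ex[0]]);S=np.array([.5625,-.042])
q=(P[...,:2]-S)@np.c_[ex,ey]*1000-[0,39]
for x0 in(0,60,-60):
  for y in range(-76,-4,3):
    k=(abs(q[...,0]-x0)<6)&(abs(q[...,1]-y)<1.5)&(c["range_z"]>0)
    if k.any():print(y,(np.median(P[...,2][k])*1000).round(1),end="; ")
  print()
```

```text
-73 102.6; -70 101.4; -67 109.9; -64 110.7; -61 109.9; -58 121.0; -55 125.6; -52 126.5; -49 125.0; -46 125.4; -43 125.5; -40 124.8; -37 126.5; -34 125.8; -31 125.2; -28 125.5; -25 125.9; -22 125.4; -19 110.6; -16 110.8; -13 121.4; -10 121.2; -7 120.6; 
-73 101.0; -70 102.0; -67 109.8; -64 109.8; -61 110.0; -58 108.9; -55 110.1; -52 110.2; -49 110.1; -46 110.3; -43 109.4; -40 108.1; -37 109.2; -34 109.5; -31 109.0; -28 109.0; -25 109.6; -22 109.2; -19 109.4; -16 108.7; -13 120.3; -10 121.3; -7 120.4; 
-73 101.5; -70 101.7; -67 108.8; -64 109.3; -61 108.9; -58 110.3; -55 109.8; -52 108.7; -49 109.4; -46 109.5; -43 110.4; -40 108.7; -37 109.4; -34 110.1; -31 109.3; -28 109.0; -25 108.0; -22 109.0; -19 109.7; -16 110.9; -13 119.6; -10 119.6; -7 120.8;
```

The top view shows the stud up again, with its white top at about (373,255) in the crop. The rear edge of the cover is behind it at y ≈ −15, the garlic is uncovered, and the horn, jar and pusher are standing. I'll give one light 1 mm nudge to confirm the end stop, then back off.

Request:
{"api": "apply_moves", "payload": {"targets": [{"dp": [-0.0002, 0.0005, 0], "yaw": 0}, {"dp": [-0.0004, 0.0009, 0], "yaw": 0}, {"dp": [-0.0004, 0.0009, 0], "yaw": 0}]}}

```text
time_s: 10.77
tcp_pos: [0.4878, 0.1218, 0.1332]
eef_rot: [179.9, -0.2, -65.5]
contact_force: [8.1, -16.0, 0.0]
gripper_width: 0.0004
gripper_force: 9.2
```

The cover is against the stop: the force rose to 18 N and it hardly moved. I'll back off inside the hole, then lift out.

Request:
{"api": "apply_moves", "payload": {"targets": [{"dp": [0.0004, -0.0009, 0], "yaw": 0}, {"dp": [0.0012, -0.0027, 0], "yaw": 0}, {"dp": [0.0025, -0.0055, 0], "yaw": 0}, {"dp": [0.0041, -0.0091, 0], "yaw": 0}, {"dp": [0.0054, -0.0118, 0], "yaw": 0}, {"dp": [0.0054, -0.0118, 0], "yaw": 0}, {"dp": [0.0054, -0.0118, 0.005], "yaw": 0}, {"dp": [0.0054, -0.0118, 0.015], "yaw": 0}, {"dp": [0.0054, -0.0118, 0.03], "yaw": 0}, {"dp": [0.0054, -0.0118, 0.05], "yaw": 0}, {"dp": [0.0054, -0.0118, 0.075], "yaw": 0}, {"dp": [0.0054, -0.0118, 0.1], "yaw": 0}, {"dp": [0.0054, -0.0118, 0.115], "yaw": 0}, {"dp": [0.0054, -0.0118, 0.12], "yaw": 0}, {"dp": [0.0054, -0.0118, 0.12], "yaw": 0}, {"dp": [0.0054, -0.0118, 0.12], "yaw": 0}]}}

```text
time_s: 12.1
tcp_pos: [0.4922, 0.1124, 0.253]
eef_rot: [-180.0, 0.0, -65.5]
contact_force: [-0.1, 0.1, -0.2]
gripper_width: 0.0003
gripper_force: 0.0
```

```bash
python3 look.py 6; python3 prof.py 6
```

```text
{'time_s': np.float64(12.1), 'tcp_pos': array([0.4922, 0.1124, 0.253 ]), 'eef_rot': array([-1.799927e+02,  2.540000e-02, -6.551500e+01]), 'contact_force': array([-0.0697,  0.091 , -0.2398]), 'joints': array([ 3.51731e+01,  4.19590e+00, -1.99587e+01, -2.59000e-02,
       -6.58336e+01, -1.06775e+01])}
-24 110.2; -20 111.1; -16 120.7; -12 120.9; -8 120.7; -4 120.8; 0 120.8; 4 120.7; 8 120.8; 12 120.8; 16 120.9; 20 120.8; 24 120.8; 28 121.0; 32 120.9; 36 120.8; 40 120.9; 44 121.0; 48 120.8; 52 120.7; 56 120.8; 60 120.7; 64 120.8; 68 120.8; 72 120.7; 76 120.6; 80 120.7; 84 120.5; 88 120.7; 92 120.7; 96 120.5; 100 120.6; 104 109.9; 108 109.6; 112 109.6; 116 109.8; 120 109.8; 124 109.5; 128 109.6; 132 109.7; 136 109.8; 140 109.5; 144 109.7; 148 109.6; 152 119.0; 156 120.8; 160 120.8; 164 120.7; 168 120.7; 172 120.7; 176 120.9; 180 121.9;
```

View pics/w6.png

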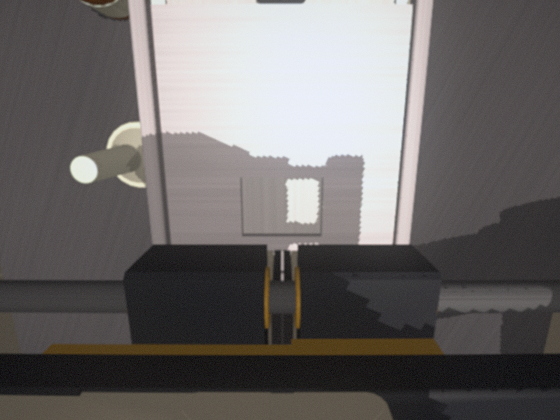

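Run:
```python
from h import *
th=np.radians(24.45);ex=np.array([np.cos(th),np.sin(th)]);ey=np.array([-ex[1],ex[0]]);S=np.array([.5625,-.042])
for n,y0,x0 in (("w5",105,16),("w6",105,16),("w6",153,16),("w6",182,16),("t5",-15,50),("t6",-15,50),("t6",182,50)):
    c=pickle.load(open(n+".pkl","rb"));P=cloud(c);q=(P[...,:2]-S)@np.c_[ex,ey]*1000-[0,39]
    k=(abs(q[...,0])<x0)&(abs(q[...,0])>10)&(abs(q[...,1]-y0)<8)&(c["range_z"]>0)&(P[...,2]<.14)
    y=q[...,1][k];z=P[...,2][k]*1000
    print(n,y0,[(b,np.median(z[abs(y-b)<.6]).round(1)) for b in range(y0-7,y0+8) if (abs(y-b)<.6).any()])
```

```text
w5 105 [(98, np.float64(120.9)), (99, np.float64(120.7)), (100, np.float64(120.8)), (101, np.float64(120.8)), (102, np.float64(120.8)), (103, np.float64(120.6)), (105, np.float64(111.0)), (106, np.float64(110.0)), (107, np.float64(109.8)), (108, np.float64(109.8)), (109, np.float64(109.8)), (110, np.float64(109.8)), (111, np.float64(109.9)), (112, np.float64(109.8))]
w6 105 [(98, np.float64(120.8)), (99, np.float64(120.6)), (100, np.float64(120.8)), (101, np.float64(120.8)), (102, np.float64(120.5)), (104, np.float64(111.3)), (105, np.float64(109.9)), (106, np.float64(109.7)), (107, np.float64(109.3)), (108, np.float64(110.1)), (109, np.float64(110.0)), (110, np.float64(109.6)), (111, np.float64(109.4)), (112, np.float64(109.7))]
w6 153 [(146, np.float64(109.5)), (147, np.float64(109.8)), (148, np.float64(109.3)), (149, np.float64(109.5)), (150, np.float64(109.7)), (151, np.float64(115.6)), (152, np.float64(120.5)), (153, np.float64(120.5)), (154, np.float64(120.5)), (155, np.float64(120.6)), (156, np.float64(120.6)), (157, np.float64(120.6)), (158, np.float64(120.6)), (159, np.float
[... 537 characters left out ...]
p.float64(109.8)), (-18, np.float64(109.9)), (-17, np.float64(109.9)), (-16, np.float64(109.6)), (-15, np.float64(120.7)), (-14, np.float64(120.5)), (-13, np.float64(120.4)), (-12, np.float64(120.6)), (-11, np.float64(121.1)), (-10, np.float64(120.5)), (-9, np.float64(120.3)), (-8, np.float64(120.2))]
t6 182 [(175, np.float64(122.1)), (176, np.float64(121.4)), (177, np.float64(121.2)), (178, np.float64(121.3)), (179, np.float64(121.0)), (180, np.float64(120.5)), (181, np.float64(121.1)), (182, np.float64(120.9)), (183, np.float64(121.5)), (184, np.float64(125.3)), (185, np.float64(126.4)), (186, np.float64(126.4)), (187, np.float64(126.7)), (188, np.float64(125.2)), (189, np.float64(125.0))]
```

The cover did not move when I backed off. Its rear edge is at −15 and its front edge is at the end wall.

```bash
python3 -c "
from plant import r
print(r.close_job())"
```

```text
the job is handed in; nothing more can be done
None
```

The cold well is open and the job is handed in: I pressed the stud down, slid the cover flat to the end wall with light pushes (18 N at most in the readings), the stud sprang up behind it, and the horn, jar and pusher were not touched.

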